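Clamp a glued pendant in the bench press

TASK

A freshly glued pendant sits on the anvil of the blue bench press. Flip the press's red safety catch fully over so that it frees the lever, then pull the black lever handle towards the press's front until you feel the orange sprung pad bear firmly on the pendant, with its spring about half squeezed and not bottomed out. Finish while still holding the lever there, so the pad keeps pressing, and leave everything else on the table where it is.

Things in the scene. Friction and masses are not known exactly. Their poses are not given: they have to be found in the camera images.
- press: blue steel arbor press bolted to the table. Origin at table height under the middle of its base (220 x 130 x 30 mm); own -x is its front (roughly towards the robot), +y the side with the lever, z up. Its head is a block 60 mm wide in y, from 70 mm in front of to 105 mm behind the origin, with a flat top 171 mm above the table.
- ram_foot (a point): middle of the steel ram's foot face, 30 mm in front of the press's origin, above the anvil; 103 mm above the table with the lever at rest, moves down with the lever. An orange pad 18 mm wide stands 12 mm out below it and is sprung: once it meets something it yields up into the ram at 2 N per mm, with 10 mm of travel until it bottoms.
- lever_grip (a point): middle of the lever's black handle, a level round bar 18 mm thick, 88 mm long, parallel to the press's y; 275 mm above the table at rest. The bar starts at the steel lever shaft (12 mm square), 50 mm from this point towards the press's -y; a red 25 mm ball ends it, centre 38 mm towards +y. It circles about lever_hinge at 150 mm radius.
- lever_hinge (a point): point on the lever's hinge axis, level with lever_grip along press y (95 mm from the press's mid plane), 140 mm above the table and 30 mm behind the press's origin. The axis is parallel to the press's y.
- lever (a joint): lever angle (rad): 0 at rest, leaning 0.45 back from upright; grows as the handle is pulled to the press's front; stop 1.15. 40 mm of ram per rad. A spring returns it (3 to 5 N at the handle, rising evenly). The pad meets the pendant at 0.35 to 0.65; then the pull rises 1.4 N per 10 mm of handle travel until the pad bottoms 37 mm on. Catch on: blocked at about 0.1.
- catch_tab (a point): end middle of the catch's red thumb tab, a plate 22 mm wide (press x), 6 mm thick, 55 mm long from axle to tip, at the front end of the head's top, 50 mm in front of the press's origin. The catch's axle is parallel to the press's x, on the press's mid plane, 184 mm above the table.
- catch (a joint): catch angle (rad): 0 to 0.15 when on: its red rear arm lies across the front of the lever shaft and the tab leans about 0.6 from upright to the press's +y. Grows as the tab is pushed over to -y; at the stop, 1.4, the tab leans 0.8 to -y and the arm is up, clear of the lever (free from about 1.1). Stays where it is left (1 to 2 N at the tab).
- pendant: round pendant, steel base 30 mm wide and 2 mm thick with a green glass dome with a flat top 16 mm wide, 7 mm high overall; origin under its centre. It is loose, in the anvil's nest, under the ram.
- anvil: brass anvil post 48 mm wide standing in the press's base below the ram; origin at its foot's centre. Its nest floor is 40 mm above the origin, with a rim 3 mm high around the pendant. It is set higher or lower from day to day: its top rim is 61 to 73 mm above the table.
- tray: white open parts tray, 110 x 80 x 22 mm, beside the press on its -y side; origin under its centre; loose bystander
- spare: a second pendant with a blue dome, 30 mm wide, 7 mm high, lying in the tray; bystander
- glue: white plastic glue bottle with red cap, 38 mm wide, 110 mm tall, origin under its centre; loose bystander
- beads: amber glass bead jar with white cap, 64 mm wide, 75 mm tall, origin under its centre; loose bystander
- pliers: small flat pliers with blue handles, 165 mm long, lying flat, jaws to their own +x; loose bystander
- dispenser: black desk tape dispenser with a blue roll, 160 x 62 x 96 mm, origin under its centre; loose bystander
- mug: white mug, 80 mm wide, 92 mm tall, origin under its centre; loose bystander

How it is judged:
On the way, in this order (a step that is already met when the one before it is completed fails the run):
1. the safety catch is flipped fully over (beyond 1.1 rad) while the lever is still at rest (value of joint catch above 1.1 rad and value of joint lever below 0.2 rad), for 0.2 s.
2. the lever is pulled until the pad presses on the pendant with 5 to 20 N (contact force between pendant and press between 5 and 20 N and value of joint catch above 1.1 rad), for 0.3 s.
At the end, for the whole second after the job is handed in: The catch is over (beyond 1.1 rad), the robot is touching and holding the lever (beyond 0.38 rad, at rest) and the pad presses the pendant with 5 to 20 N; the pendant still lies flat in the anvil's nest, within 5 mm of its centre (all of step 2 and contact force between any of the arm, the fingers and press above 1 N and value of joint lever above 0.38 rad and velocity of joint lever below 0.1 rad/s and horizontal distance between pendant and anvil below 0.005 m and angle between pendant's own z axis and vertical below 0.1 rad); the arm keeps its last pose, push and grip.
It fails at once if the pad is rammed hard against its stop: more than 30 N on the pendant (contact force between pendant and press above 30 N).
It fails at once if the lever is forced past the catch while it is on (value of joint lever above 0.25 rad and value of joint catch below 0.8 rad).
It fails at once if another loose thing on the table (tray, spare pendant, glue bottle, bead jar, pliers, tape dispenser, mug) is shifted by more than 30 mm (distance of any of tray, spare, glue, beads, pliers, dispenser, mug from where it was at the start of the episode above 0.03 m).
It also fails if it takes over 58 s, if anything falls off the work surface, if the arm or the gripper's body presses on something with over 40 N, if the wrist force passes 120 N, or if a joint passes its speed limit or range.

ROBOT

A 6-joint arm with a two-finger parallel gripper is mounted at the origin on the work surface. World frame = base frame: x ahead of the robot, y to its left, z up, the work surface at z = 0. Lengths are in m, angles in rad, forces in N, time in s.
With the tool pointing down it reaches from about 0.275 to 0.825 m from the base axis. Payload 5.2 kg.
Tool frame: the origin (TCP) lies at the very end of the fingers, on their centre line; the grasp point (between the pads) lies 19 mm behind it (bot.hold_point_z is the distance from the TCP to the grasp point, in m); z points along the fingers, y is the line along which they close (so a half turn about z gives the same grasp; the last joint's range is limited). The gripper opens to 93 mm and grips with 3 to 60 N. Pads are 15 mm wide; open, the fingers measure 128 mm over their backs; the gripper's body (75 mm by 188 mm) begins 65 mm behind the grasp point.
Start: joints at [-1.428, 0.259, 1.535, -0, 1.348, -0.203], TCP at [0.186, -0.517, 0.181] pointing down, gripper open.
Joint ranges: [-3.14, 3.14], [-0.91, 2.08], [0.19, 2.58], [-1.22, 4.36], [0.22, 2.71], [-3.12, 3.12]. Speed limits (rad/s): [2.57, 2.57, 3.14, 3.14, 3.14, 3.14].

INTERFACE

Orientations are given as a unit quaternion [w, x, y, z].
In Python, from plant import bot gives the robot as it stands.
- The arm moves only by the shell command python3 -m inch 'ROWS' [FORCE]. ROWS is JSON, a list of rows, each a list of 7 numbers: the shift along the tool's x, y, z in cm, then the turn, a rotation vector about the tool's x, y, z in degrees, then the finger opening in cm, from 0 to 9.3. A call has 1 to 10 rows; each row shifts and turns the commanded pose from where the row before left it, along the tool's axes as they then stand; what a row does not reach is not made up. A row lasts 1/12 s, in which the tool goes at most 41.7 mm and 7.16 degrees, less where a joint would pass 70% of its speed; a pose out of reach is approached as far as the arm can. A call is refused whole if a number of a shift passes 4.17 or a number of a turn 7.16, either way. A call with a gripper value outside its range is refused whole. The fingers move at their own pace and stop on an object; FORCE is the grip in N (left out, the last holds). Time passes only in rows, so rows that do not move let the fingers close. It gives the time, the measured TCP pose, the force, the opening and the grip force at its end, in the units of the state.
- bot.state(): the state, without advancing time (a new reading comes with each control period).
- bot.camera(name): name is "scene" or "top"; returns a dict with "img" (480x640x3 uint8, red, green, blue), "fx", "fy", "cx", "cy" (pixels), "k1" (the pictures are not rectified: a ray, as slopes to the right and down, at radius r is drawn at 1 + k1 r^2 times it, then the intrinsics apply), "T" (4x4, takes a point from camera to world coordinates). Camera axes: x right, y up, looking along -z (the intrinsics and any distortion apply to the point x, -y, -z); pixel columns grow to the right and rows downward; lengths in m; the calibration is good to about 2 mm. A picture is of the moment at which its call begins. There is no depth.
- bot.finish_job(): hands the job in; it is judged then, once.
The state is a dict: "time": time; "joint_positions": joint angles; "joint_vel": joint speeds; "tau": joint torques, N m; "tcp_pos": TCP position; "tcp_rot": TCP orientation; "wrist_force": force on the tool from outside, world axes, zero at the start; "ft_torque": the same for the moment, N m; "finger_gap": finger opening in m; "grasp_force": force on a finger pad.
Only numpy, scipy, OpenCV 4.12 (cv2) and the standard library are available. Lean on these libraries where they do the work, as an engineer would, in place of code of your own. Each camera call takes 0.05 s, during which the arm holds its last target. There are 200 camera calls.

## Working session

There is one attempt and no reset: what is moved stays moved. The work goes in short steps, Python scripts to look and compute and a shell command to move; the robot and the scene stay as the last step left them, time stands still between calls to the robot, and variables do not carry over. Pictures are saved under pics/ and viewed, at most 10 in all, crops included, and the job is handed in when it is done.

```bash
mkdir -p pics
python3 - <<'E'
from plant import bot
import cv2
for n in("scene","top"):
    c=bot.camera(n); cv2.imwrite(f"pics/{n}0.png",c["img"][:,:,::-1]); print(n,c["fx"],c["fy"],c["cx"],c["cy"],c["k1"],c["T"])
print(bot.state())
E
```

```text
scene 449.44815276466267 449.44815276466267 313.89291770232467 241.6830191324975 -0.07790327514078149 [[-0.72377473 -0.57664686  0.37898356  1.04197739]
 [ 0.69001007 -0.60961033  0.3902068   0.48239617]
 [ 0.00602077  0.54392429  0.8391127   1.27596015]
 [ 0.          0.          0.          1.        ]]
top 440.5715163087067 440.5715163087067 316.7494246211477 243.5336789509165 -0.004015267158438992 [[-0.00909442  0.98799854 -0.15419528  0.36849045]
 [-0.99968098 -0.01261678 -0.0218803  -0.05608933]
 [-0.02356315  0.1539471   0.98779809  1.42308031]
 [ 0.          0.          0.          1.        ]]
{'time': 0.1, 'joint_positions': array([-1.42778355e+00,  2.59274377e-01,  1.53594949e+00, -3.67803480e-05,
        1.34798242e+00, -2.02834713e-01]), 'joint_vel': array([-0.00135979, -0.00280293, -0.00348037,  0.00073033,  0.00136642,
        0.00075108]), 'tau': array([ 2.04480064e-03, -4.38213050e+01, -2.84638882e+01,  7.21259764e-02,
        3.62221641e-02, -5.15304612e-05]), 'tcp_pos': array([ 0.18635875, -0.51689415,  0.18030828]), 'tcp_rot': array([-8.06993073e-04,  9.85084886e-01,  1.72067183e-01,  6.20484391e-06]), 'wrist_force': array([-0.11024229, -0.06351418, -0.17518632]), 'ft_torque': array([ 0.01660922,  0.03112446, -0.0499833 ]), 'grasp_force': 0.0, 'finger_gap': 0.0932615699100904}
```

View pics/scene0.png

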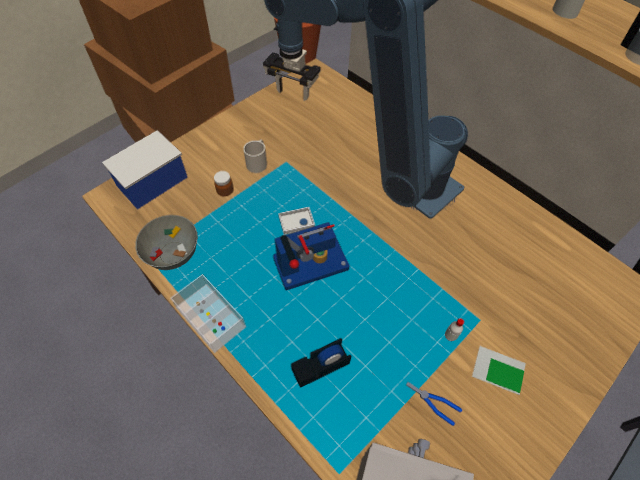

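View pics/top0.png

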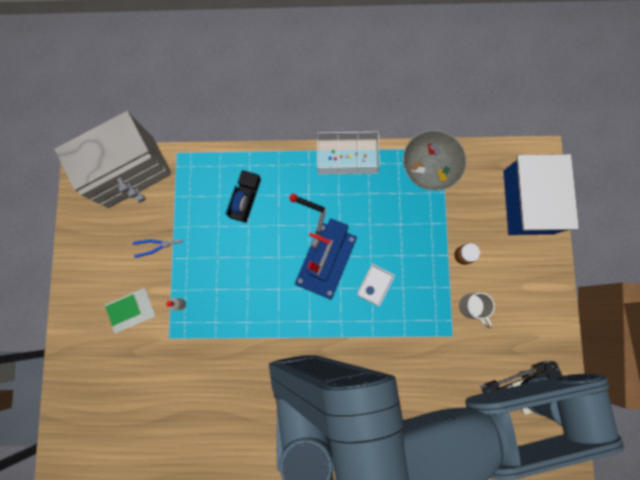

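The top view has the press at about (325,258), with the lever ball near (293,198) and the catch tab near (313,267). The tray is on its right at (377,285). I'll zoom in on both views.

Run:
```python
import cv2,numpy as np
a=cv2.imread("pics/top0.png")[180:310,270:400]; b=cv2.imread("pics/scene0.png")[205:305,255:365]
a=cv2.resize(a,(560,560),interpolation=cv2.INTER_CUBIC);cv2.imwrite("pics/ca.png",a)
b=cv2.resize(b,None,fx=6,fy=6,interpolation=cv2.INTER_CUBIC);b=b[:600,:800];cv2.imwrite("pics/cb.png",b)
```

```text
(no output)
```

View pics/ca.png

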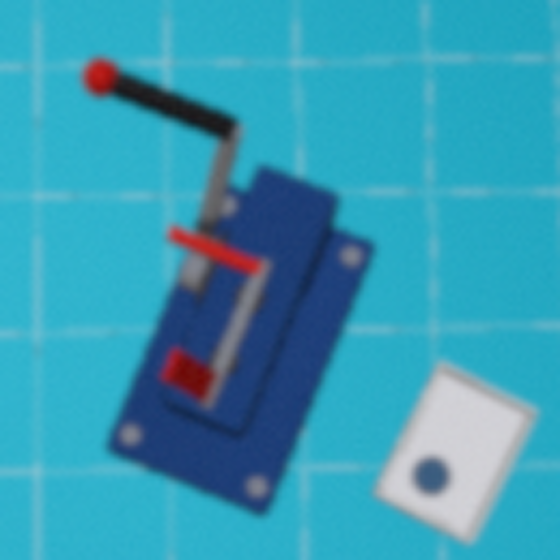

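View pics/cb.png

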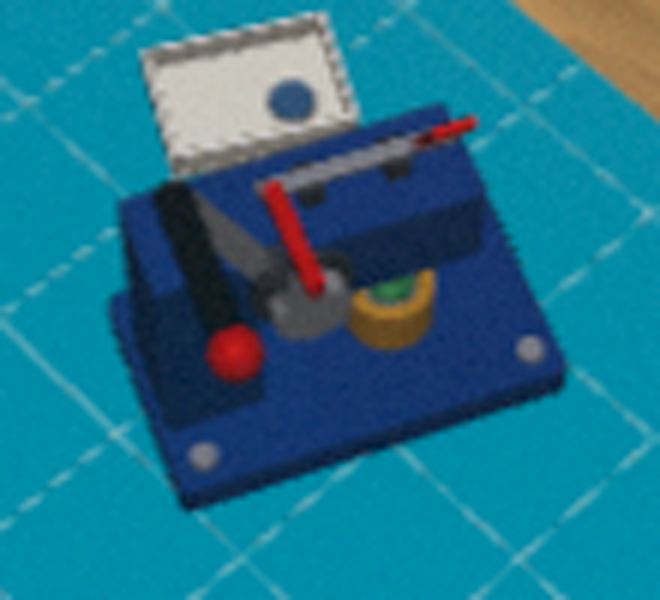

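The crops show the ball at top crop (100,77) and scene crop (235,353). The base-top corners are at (110,450), (265,515) and (375,240), and the tab is near (187,373). Next I'll fit the press pose to these.

```bash
cat > h.py <<'E'
import numpy as np
from plant import bot
def proj(c,P):
    T=c["T"];p=(np.atleast_2d(P)-T[:3,3])@T[:3,:3]
    s=np.c_[p[:,0]/-p[:,2],-p[:,1]/-p[:,2]]; s=s*(1+c["k1"]*(s**2).sum(1,keepdims=True))
    return s*[c["fx"],c["fy"]]+[c["cx"],c["cy"]]
def toW(q,L):
    L=np.atleast_2d(L);c,s=np.cos(q[2]),np.sin(q[2])
    return np.c_[q[0]+c*L[:,0]-s*L[:,1],q[1]+s*L[:,0]+c*L[:,1],L[:,2]]
E
python3 - <<'E'
from h import *
from scipy.optimize import least_squares
t=bot.camera("top");s=bot.camera("scene")
ball=[.0952,.133,.275];fl=[-.11,.065,.03];fr=[-.11,-.065,.03];br=[.11,-.065,.03];bl=[.11,.065,.03]
top=np.array([(100,77),(110,450),(265,515),(375,240)])*130/560+[270,180]
sc=np.array([(235,353),(565,372),(188,497)])/6+[255,205]
def r(q): return np.r_[(proj(t,toW(q,[ball,fl,fr,br]))-top).ravel(),(proj(s,toW(q,[ball,fl,bl]))-sc).ravel()]
o=least_squares(r,[.45,-.08,-.4],loss="soft_l1");q=o.x;print(q,np.round(r(q),1))
np.save("q.npy",q)
for n,L in dict(grip=[.0952,.095,.275],tab=[-.05,.031,.229],taboff=[-.05,-.0395,.222],axle=[-.05,0,.184],hinge=[.03,.095,.14]).items():
    print(n,toW(q,[L])[0],proj(t,toW(q,[L]))[0],(proj(t,toW(q,[L]))[0]-[270,180])*560/130,(proj(s,toW(q,[L]))[0]-[255,205])*6)
E
```

```text
[ 0.53399527 -0.05367129 -0.39698989] [-0.3 -0.2 -1.8 -0.5  0.4  0.   0.5 -0.2  0.4  0.1  1.1 -1.4 -1.2 -0.5]
grip [ 0.65852266 -0.00286805  0.275     ] [306.00039188 202.78596796] [155.07861117  98.1549389 ] [208.00322942 283.23177963]
tab [ 0.49986979 -0.00574998  0.229     ] [308.17126268 263.58614514] [164.43005461 360.06339446] [457.51590527 133.9599939 ]
taboff [ 0.47261138 -0.07076713  0.222     ] [332.15143359 273.52831226] [267.7292524  402.89119125] [402.6369074   31.11770494]
axle [ 0.48788382 -0.03433908  0.184     ] [319.00658898 269.43444106] [211.10530637 385.2560538 ] [430.33811682 137.7003822 ]
hinge [0.59839333 0.02234115 0.14      ] [299.77535074 233.86593892] [128.26304932 232.03789073] [346.66976751 389.2712586 ]
```

The fit holds to a few mm, and the predicted tab tip matches the picture. First I'll raise the tool, turn it so tool y lies along press x, and close the fingers.

```bash
cat >> h.py <<'E'
from scipy.spatial.transform import Rotation as R
q=np.load("q.npy") if __import__("os").path.exists("q.npy") else None
def to(L,tcp_dz=0):
    s=bot.state();r=s["tcp_rot"];Rm=R.from_quat([r[1],r[2],r[3],r[0]])
    des=R.from_matrix(np.c_[toW(q,[0,1,0])[0]-toW(q,[0,0,0])[0],toW(q,[1,0,0])[0]-toW(q,[0,0,0])[0],[0,0,-1]])
    c,sn=np.cos(q[2]),np.sin(q[2]);p=s["tcp_pos"]-[q[0],q[1],0]
    print("t",round(s["time"],2),"local mm",np.round(1e3*np.array([c*p[0]+sn*p[1],-sn*p[0]+c*p[1],p[2]]),1))
    print("F local",np.round([c*s["wrist_force"][0]+sn*s["wrist_force"][1],-sn*s["wrist_force"][0]+c*s["wrist_force"][1],s["wrist_force"][2]],2),"gap",s["finger_gap"],"grip",s["grasp_force"])
    print("shift cm tool",np.round(100*Rm.inv().apply(toW(q,[L])[0]-s["tcp_pos"]),2),"turn deg",np.round(np.degrees((Rm.inv()*des).as_rotvec()),2))
E
python3 -m inch '[[0,0,-3,0,0,-6.77,0],[0,0,-4,0,0,-6.77,0],[0,0,-4,0,0,-6.77,0],[0,0,-4,0,0,-6.77,0],[0,0,-4,0,0,-6.77,0],[0,0,-3,0,0,-6.77,0],[0,0,0,0,0,-6.77,0],[0,0,0,0,0,0,0]]' 10
python3 -c "
from h import *
to([-.05,.06,.40])"
```

```text
time: 0.87
tcp_pos: [0.1866, -0.5182, 0.4032]
tcp_rot: [0.002, 0.832, 0.555, -0.001]
wrist_force: [0.7, 0.1, -0.7]
finger_gap: 0.0441
grasp_force: 0.0
t 0.87 local mm [-140.8 -562.7  403.2]
F local [ 0.65  0.36 -0.72] gap 0.04409911239372192 grip 0.0
shift cm tool [62.24  9.29  0.1 ] turn deg [0.13 0.22 0.19]
```

```bash
python3 -m inch '[[3,0.45,0,0,0,0,0],[3,0.45,0,0,0,0,0],[3,0.45,0,0,0,0,0],[3,0.45,0,0,0,0,0],[3,0.45,0,0,0,0,0],[3,0.45,0,0,0,0,0],[3,0.45,0,0,0,0,0],[3,0.45,0,0,0,0,0],[3,0.45,0,0,0,0,0],[3,0.45,0,0,0,0,0]]'
python3 -m inch '[[3,0.45,0,0,0,0,0],[3,0.45,0,0,0,0,0],[3,0.45,0,0,0,0,0],[3,0.45,0,0,0,0,0],[3,0.45,0,0,0,0,0],[3,0.45,0,0,0,0,0],[3,0.45,0,0,0,0,0],[3,0.45,0,0,0,0,0],[3,0.45,0,0,0,0,0],[3,0.45,0,0,0,0,0]]'
python3 -m inch '[[2.2,0.3,0,0,0,0,0],[0,0,0,0,0,0,0],[0,0,0,0,0,0,0]]'
python3 -c "
from h import *
to([-.05,.06,.21])"
```

```text
time: 1.7
tcp_pos: [0.3442, -0.2565, 0.3995]
tcp_rot: [-0.001, 0.834, 0.552, -0.0]
wrist_force: [-1.0, -0.9, -0.2]
finger_gap: 0.0005
grasp_force: 0.0
time: 2.53
tcp_pos: [0.5018, 0.0025, 0.3994]
tcp_rot: [-0.001, 0.834, 0.552, -0.001]
wrist_force: [1.0, -0.8, 0.3]
finger_gap: 0.0003
grasp_force: 0.0
time: 2.78
tcp_pos: [0.5129, 0.0208, 0.3992]
tcp_rot: [-0.001, 0.833, 0.553, -0.001]
wrist_force: [0.4, -0.0, -0.3]
finger_gap: 0.0004
grasp_force: 0.0
t 2.78 local mm [-48.3  60.5 399.2]
F local [ 0.35  0.1  -0.32] gap 0.00037749272013474393 grip 0.0
shift cm tool [-0.03 -0.1  18.92] turn deg [-0.2   0.06 -0.08]
```

```bash
python3 -m inch '[[0,-0.1,3,0,0,0,0],[0,0,3,0,0,0,0],[0,0,3,0,0,0,0],[0,0,3,0,0,0,0],[0,0,3,0,0,0,0],[0,0,2.5,0,0,0,0],[0,0,1.4,0,0,0,0],[0,0,0,0,0,0,0],[0,0,0,0,0,0,0]]'
python3 - <<'E'
from h import *
import cv2
to([-.05,-.012,.21])
a=cv2.resize(bot.camera("scene")["img"][190:305,255:365,::-1],None,fx=5,fy=5,interpolation=cv2.INTER_CUBIC);cv2.imwrite("pics/c1.png",a)
E
```

```text
time: 3.53
tcp_pos: [0.5111, 0.0194, 0.2115]
tcp_rot: [-0.001, 0.834, 0.552, -0.001]
wrist_force: [0.7, 0.7, 1.3]
finger_gap: 0.0001
grasp_force: 0.0
t 3.53 local mm [-49.3  58.5 211.5]
F local [0.33 0.89 1.3 ] gap 0.00012073986286446984 grip 0.0
shift cm tool [-7.05 -0.04  0.15] turn deg [-0.13  0.05 -0.2 ]
```

View pics/c1.png

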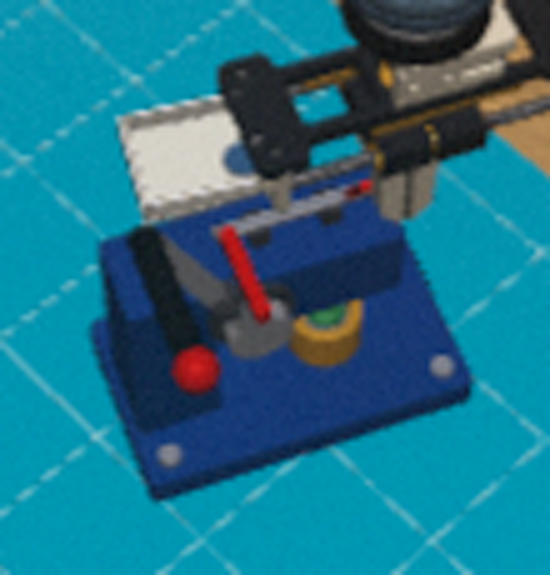

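The closed fingers, at (405,190) in the crop, stand just on the +y side of the red tab at (360,188). The path is clear, so I'll push towards -y.

```bash
python3 -m inch '[[-1,0,0.1,0,0,0,0],[-1,0,0,0,0,0,0],[-0.8,0,0,0,0,0,0],[-0.7,0,0,0,0,0,0],[-0.6,0,0,0,0,0,0],[-0.6,0,0,0,0,0,0],[-0.6,0,0,0,0,0,0],[0,0,0,0,0,0,0]]'
python3 -m inch '[[-0.6,0,0,0,0,0,0],[-0.6,0,0,0,0,0,0],[0,0,0,0,0,0,0],[0,0,0,0,0,0,0]]'
python3 - <<'E'
from h import *
import cv2
to([-.05,-.012,.21])
a=cv2.resize(bot.camera("scene")["img"][190:305,255:365,::-1],None,fx=5,fy=5,interpolation=cv2.INTER_CUBIC);cv2.imwrite("pics/c2.png",a)
E
```

```text
time: 4.25
tcp_pos: [0.4914, -0.0296, 0.2111]
tcp_rot: [0.0, 0.833, 0.553, -0.0]
wrist_force: [0.2, -0.5, 0.4]
finger_gap: 0.0002
grasp_force: 0.0
time: 4.58
tcp_pos: [0.487, -0.0398, 0.211]
tcp_rot: [-0.0, 0.833, 0.553, 0.0]
wrist_force: [0.7, 0.1, 0.2]
finger_gap: 0.0005
grasp_force: 0.0
t 4.58 local mm [-48.7  -5.4 211. ]
F local [0.63 0.33 0.2 ] gap 0.0004732637225953271 grip 0.0
shift cm tool [-0.66 -0.13  0.1 ] turn deg [-0.   -0.   -0.08]
```

View pics/c2.png

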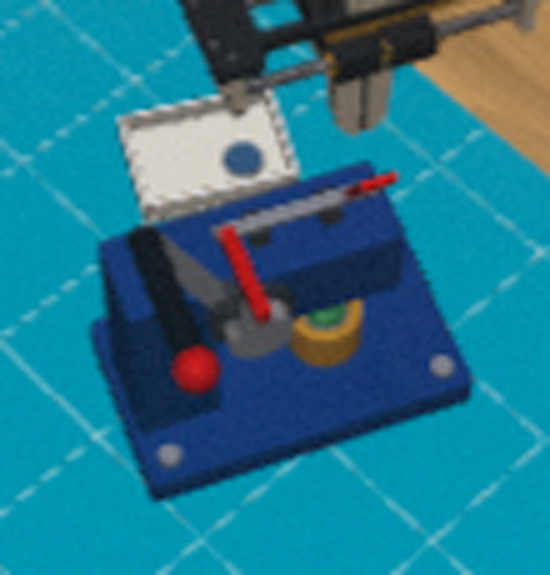

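The catch hasn't moved: the fingertip, at (360,130), went past the tab without touching it. I'll check where the reported TCP projects compared with where the picture shows it.

Run:
```python
from h import *
import cv2
c=bot.camera("scene");t=bot.camera("top")
for P,o in(([.487,-.0398,.211],(360,130)),([.5111,.0194,.2115],(403,217))):
    print(proj(c,P),np.array(o)/5+[255,190],proj(t,P))
a=cv2.resize(t["img"][195:300,270:380,::-1],None,fx=5,fy=5,interpolation=cv2.INTER_CUBIC);cv2.imwrite("pics/t2.png",a)
for P in toW(q,[[-.061,.031,.229],[-.039,.031,.229],[-.061,0,.184],[-.039,0,.184],[-.07,.03,.171],[-.07,-.03,.171],[.105,.03,.171],[.105,-.03,.171]]): print((proj(c,P)-[255,190])*5,(proj(t,P)-[270,195])*5)
```

```text
[[325.9009737  221.37376344]] [327. 216.] [[320.80699716 268.79339373]]
[[334.45904372 238.3735694 ]] [335.6 233.4] [[299.34480999 260.34631912]]
[[399.19478511 181.02900401]] [[183.16455181 361.55977845]]
[[363.26699886 192.25837141]] [[198.52933625 324.3470596 ]]
[[375.86668069 184.36464297]] [[237.66530701 390.20575619]]
[[341.30441577 195.15493683]] [[252.38320869 354.1810821 ]]
[[408.21545874 231.54708943]] [[183.4719279 387.0380958]]
[[370.27685969 154.21058015]] [[281.08316383 426.73038416]]
[[127.18354864 320.85838477]] [[298.37891169 108.25956497]]
[[ 94.74091501 239.45954762]] [[394.62761275 146.17798057]]
```

View pics/t2.png

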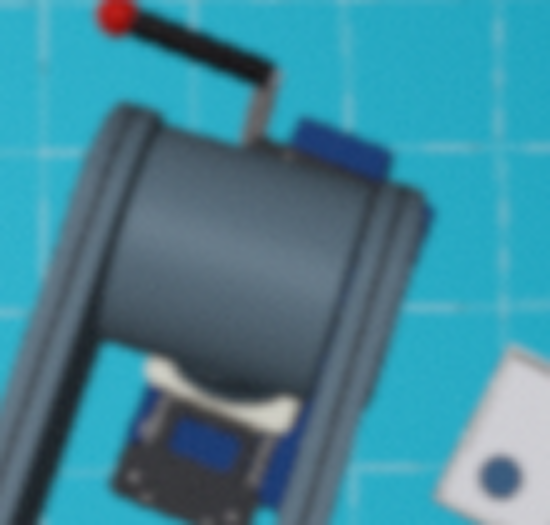

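Run:
```python
from h import *
import cv2
c=bot.camera("scene");t=bot.camera("top")
P=np.array([.1864,-.5169,.1803]);yt=np.array([.339,-.941,0])
for d in(0,.055,-.055): print(proj(c,P+d*yt),proj(t,P+d*yt))
a=cv2.imread("pics/scene0.png")[40:110,250:340];b=cv2.imread("pics/top0.png")[345:425,470:570]
cv2.imwrite("pics/s.png",np.hstack([cv2.resize(a,(390,400),interpolation=3),cv2.resize(b,(400,400),interpolation=3)]))
# triangulate ball
```

```text
[[292.90391792 103.37114673]] [[498.64425407 378.73784199]]
[[279.77080113  98.95330392]] [[517.40892569 371.47883986]]
[[306.27231677 107.88884593]] [[479.81762966 386.01733121]]
```

View pics/s.png

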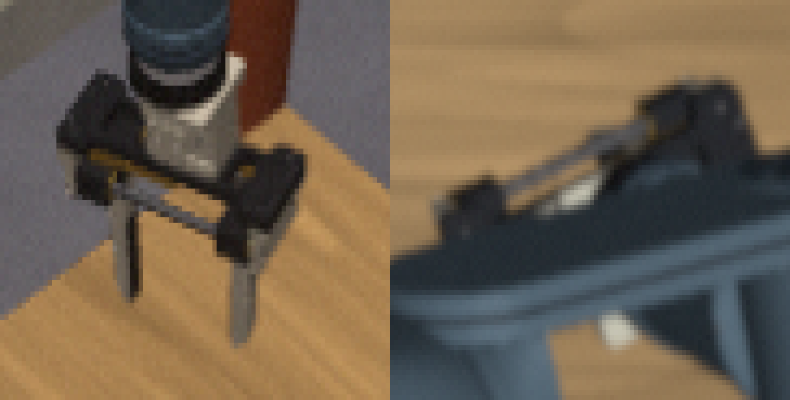

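In both the open and closed pictures the real fingertip shows 5–7 px above where the reported TCP projects. That suggests the true tip is higher than reported, so I'll size the offset.

Run:
```python
from h import *
c=bot.camera("scene")
for P in([.487,-.0398,.211],[.1864,-.5169,.1803]):
    P=np.array(P)
    for v in([0,0,.02],[-.014,-.014,0],[.01,-.01,0]): print(proj(c,P+v)-proj(c,P))
```

```text
[[ 0.19714581 -4.04889641]]
[[ 0.0618399  -5.49162023]]
[[-4.85836422 -0.11221299]]
[[-0.1741639  -4.36591868]]
[[ 0.27382825 -3.54293189]]
[[-3.8563215  -0.06961478]]
```

```bash
python3 -m inch '[[-1.5,0,0,0,0,0,0],[0,0,1,0,0,0,0],[0,0,1,0,0,0,0],[0,0,0.8,0,0,0,0],[0,0,0,0,0,0,0]]'
for i in 1 2 3 ; do python3 -m inch '[[0,0,0.2,0,0,0,0],[0,0,0.2,0,0,0,0],[0,0,0,0,0,0,0]]' | grep -E 'pos|wrist'; done
```

```text
time: 5.3
tcp_pos: [0.4798, -0.0525, 0.1805]
tcp_rot: [-0.002, 0.833, 0.553, -0.001]
wrist_force: [0.4, -0.2, 0.0]
finger_gap: 0.0004
grasp_force: 0.0
tcp_pos: [0.4813, -0.0532, 0.1788]
wrist_force: [-0.3, -0.3, -0.4]
tcp_pos: [0.4812, -0.0534, 0.1748]
wrist_force: [0.1, 0.0, 0.2]
tcp_pos: [0.481, -0.0534, 0.1707]
wrist_force: [-0.6, -0.6, 0.1]
```

```bash
python3 -m inch '[[0,0,0.2,0,0,0,0],[0,0,0.2,0,0,0,0],[0,0,0,0,0,0,0]]' | grep -E 'pos|wrist'
python3 -m inch '[[0,0,0.2,0,0,0,0],[0,0,0.2,0,0,0,0],[0,0,0,0,0,0,0]]' | grep -E 'pos|wrist'
python3 -m inch '[[0,0,0.2,0,0,0,0],[0,0,0,0,0,0,0]]' | grep -E 'pos|wrist'
```

```text
tcp_pos: [0.481, -0.0533, 0.1666]
wrist_force: [0.3, 0.2, -0.5]
tcp_pos: [0.481, -0.0534, 0.1626]
wrist_force: [0.0, -1.0, 0.1]
tcp_pos: [0.4811, -0.0534, 0.1607]
wrist_force: [-0.6, 0.1, -0.2]
```

There's no contact 10 mm below the head-top height, so the offset is real. I'll keep stepping down gently.

```bash
for i in 1 2 3; do :; done
python3 -m inch '[[0,0,0.2,0,0,0,0],[0,0,0.1,0,0,0,0],[0,0,0,0,0,0,0]]' | grep -E 'pos|wrist'
python3 -m inch '[[0,0,0.2,0,0,0,0],[0,0,0,0,0,0,0]]' | grep -E 'pos|wrist'
python3 -m inch '[[0,0,0.2,0,0,0,0],[0,0,0,0,0,0,0]]' | grep -E 'pos|wrist'
python3 -m inch '[[0,0,0.1,0,0,0,0],[0,0,0,0,0,0,0]]' | grep -E 'pos|wrist'
```

```text
tcp_pos: [0.4811, -0.0534, 0.1578]
wrist_force: [0.1, 0.0, -0.1]
tcp_pos: [0.4811, -0.0534, 0.1558]
wrist_force: [-1.0, -0.0, 0.1]
tcp_pos: [0.4811, -0.0534, 0.1537]
wrist_force: [0.2, 0.7, -0.3]
tcp_pos: [0.4812, -0.0534, 0.1529]
wrist_force: [-0.3, 0.4, -0.0]
```

```bash
python3 -m inch '[[0,0,0.2,0,0,0,0],[0,0,0,0,0,0,0]]' | grep -E 'pos|wrist'
python3 -m inch '[[0,0,0.2,0,0,0,0],[0,0,0,0,0,0,0]]' | grep -E 'pos|wrist'
python3 -m inch '[[0,0,0.2,0,0,0,0],[0,0,0,0,0,0,0]]' | grep -E 'pos|wrist'
python3 -m inch '[[0,0,0.1,0,0,0,0],[0,0,0,0,0,0,0]]' | grep -E 'pos|wrist'
```

```text
tcp_pos: [0.4811, -0.0534, 0.1508]
wrist_force: [0.9, -0.3, 0.4]
tcp_pos: [0.4811, -0.0534, 0.1487]
wrist_force: [-0.2, -0.3, 0.1]
tcp_pos: [0.4811, -0.0534, 0.1467]
wrist_force: [0.3, 0.3, -0.0]
tcp_pos: [0.4812, -0.0534, 0.1459]
wrist_force: [0.2, -0.0, -0.2]
```

Run:
```python
from h import *
import cv2
c=bot.camera("scene")
to([-.05,-.02,.14])
print((proj(c,bot.state()["tcp_pos"])-[255,185])*6.5)
a=cv2.resize(c["img"][185:277,255:378,::-1],None,fx=6.5,fy=6.5,interpolation=cv2.INTER_CUBIC);cv2.imwrite("pics/c3.png",a)
```

```text
t 8.18 local mm [-48.8 -20.2 146. ]
F local [-0.68 -0.02 -0.53] gap 0.00033733308273277136 grip 0.0
shift cm tool [ 0.02 -0.12  0.6 ] turn deg [-0.01 -0.   -0.05]
[[445.39874878 293.02746097]]
```

View pics/c3.png

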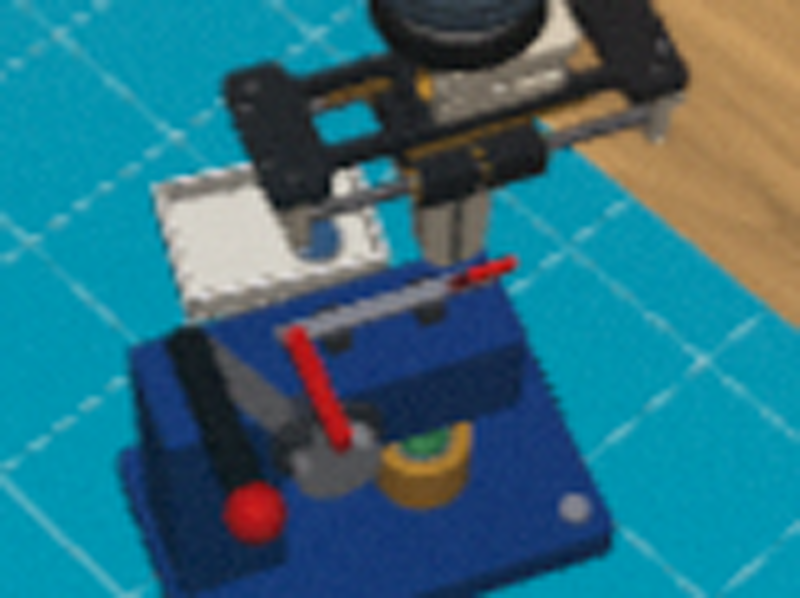

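The finger now ends at the head's far top edge (450,262), although the TCP projects to (445,293). The head corners also sit lower than my fit predicts. I'll refit with more points, with height free, and test each camera separately.

```bash
cat > fit.py <<'E'
from h import *
from scipy.optimize import least_squares
t=bot.camera("top");s=bot.camera("scene")
L=dict(ball=[.0952,.133,.275],fl=[-.11,.065,.03],fr=[-.11,-.065,.03],br=[.11,-.065,.03],bl=[.11,.065,.03],hfl=[-.07,.03,.171],hfr=[-.07,-.03,.171],hrl=[.105,.03,.171],hrr=[.105,-.03,.171])
top=dict(ball=(100,77),fl=(110,450),fr=(265,515),br=(375,240),hrl=(262,168),hrr=(340,195),hfr=(242,437),hfl=(162,405))
sc=dict(ball=(235,353),fl=(565,372),bl=(188,497),hfl=(483,195),hfr=(445,107),hrr=(120,205))
T={k:np.array(v)*130/560+[270,180] for k,v in top.items()};S={k:np.array(v)/6+[255,205] for k,v in sc.items()}
def res(q,c,O): return np.array([proj(c,toW(q,[L[k]])+[0,0,q[3]])[0]-O[k] for k in O])
for nm,f in dict(top=lambda q:res(q,t,T).ravel(),scene=lambda q:res(q,s,S).ravel(),both=lambda q:np.r_[res(q,t,T).ravel(),res(q,s,S).ravel()],
   both_z0=lambda q:np.r_[res(np.r_[q[:3],0],t,T).ravel(),res(np.r_[q[:3],0],s,S).ravel()]).items():
    o=least_squares(f,[.53,-.05,-.4,0],loss="soft_l1");print(nm,np.round(o.x,4),np.round(o.fun.reshape(-1,2),1).tolist())
E
python3 fit.py
```

```text
top [ 0.533  -0.0546 -0.3956 -0.0115] [[0.3, 1.3], [-1.2, 0.1], [0.7, 0.5], [0.5, 0.7], [-0.9, -1.2], [0.1, 0.1], [0.4, -0.5], [-0.4, -0.9]]
scene [ 0.5222 -0.0657 -0.4078 -0.0332] [[0.3, 0.8], [0.1, -0.5], [-0.8, -0.7], [0.5, 0.5], [-0.3, -0.0], [0.0, -0.2]]
both [ 0.5326 -0.0548 -0.3997 -0.0094] [[0.6, 1.1], [-1.3, -0.0], [0.6, 0.6], [0.7, 0.8], [-0.7, -1.2], [0.3, 0.1], [0.4, -0.4], [-0.4, -0.9], [0.4, 1.3], [0.9, -0.3], [-1.1, 0.3], [1.0, 0.1], [-0.1, -0.6], [-0.8, -0.1]]
both_z0 [ 0.5331 -0.0536 -0.3999  0.    ] [[-0.2, 0.0], [-1.9, -0.3], [0.2, 0.3], [0.5, 0.1], [-1.1, -2.0], [0.1, -0.7], [-0.1, -0.8], [-1.0, -1.4], [0.5, -0.1], [1.3, -1.5], [-1.1, -0.7], [1.4, -1.3], [0.2, -2.1], [-0.8, -1.5]]
```

The press pose holds at about (0.533, -0.054, -0.40), so the tip must sit roughly 25–40 mm higher than reported. I'll go back over to the +y side, lower the tool further and push the tab in small steps, watching the force.

```bash
python3 - <<'E'
import numpy as np;np.save("q.npy",[.5331,-.0540,-.3995])
E
python3 -m inch '[[0,0,-3,0,0,0,0],[0,0,-3,0,0,0,0],[0,0,-2.5,0,0,0,0],[2.5,0,0,0,0,0,0],[2.5,0,0,0,0,0,0],[2,0,0,0,0,0,0],[1,0,0,0,0,0,0],[0,0,0,0,0,0,0]]'|grep -E pos\|wrist
python3 -m inch '[[0,0,2,0,0,0,0],[0,0,2,0,0,0,0],[0,0,1.6,0,0,0,0],[0,0,0,0,0,0,0],[0,0,0,0,0,0,0]]'
python3 -c "
from h import *
to([-.05,.05,.175])"
```

```text
tcp_pos: [0.5126, 0.0218, 0.2309]
wrist_force: [-1.1, 0.1, -0.7]
time: 9.37
tcp_pos: [0.5114, 0.0196, 0.1745]
tcp_rot: [-0.001, 0.833, 0.553, -0.001]
wrist_force: [0.8, 0.3, 0.6]
finger_gap: 0.0004
grasp_force: 0.0
t 9.37 local mm [-48.6  59.4 174.5]
F local [0.58 0.62 0.64] gap 0.00036148565820447496 grip 0.0
shift cm tool [-0.94 -0.14 -0.04] turn deg [-0.12  0.05  0.06]
```

```bash
python3 -m inch '[[-0.8,-0.1,0,0,0,0,0],[-0.4,0,0,0,0,0,0],[-0.4,0,0,0,0,0,0],[-0.4,0,0,0,0,0,0],[0,0,0,0,0,0,0]]'|grep -E pos\|wrist
python3 -m inch '[[-0.4,0,0,0,0,0,0],[-0.4,0,0,0,0,0,0],[0,0,0,0,0,0,0]]'|grep -E pos\|wrist
python3 -m inch '[[-0.4,0,0,0,0,0,0],[-0.4,0,0,0,0,0,0],[0,0,0,0,0,0,0]]'|grep -E pos\|wrist
```

```text
tcp_pos: [0.5036, 0.0014, 0.1757]
wrist_force: [-1.4, 0.0, 0.3]
tcp_pos: [0.5006, -0.0055, 0.1754]
wrist_force: [0.9, -0.3, 0.6]
tcp_pos: [0.4971, -0.0131, 0.175]
wrist_force: [0.2, -0.1, 0.1]
```

```bash
cat >> h.py <<'E'
import cv2
def red(i):
    h=cv2.cvtColor(i,cv2.COLOR_RGB2HSV);m=((h[...,0]<8)|(h[...,0]>172))&(h[...,1]>150)&(h[...,2]>70)
    m[:200]=0;m[310:]=0;m[:,:250]=0;m[:,370:]=0
    n,l,st,ce=cv2.connectedComponentsWithStats(m.astype(np.uint8));print([(np.round(ce[k],1).tolist(),st[k].tolist()) for k in range(1,n) if st[k][4]>3])
E
python3 - <<'E'
from h import *
to([-.05,-.012,.175])
red(cv2.imread("pics/scene0.png")[:,:,::-1].copy());im=bot.camera("scene")["img"];red(im)
cv2.imwrite("pics/d1.png",im[:,:,::-1])
g=cv2.imread("pics/scene0.png").astype(int)
d=(abs(g-im[:,:,::-1])).sum(2)>90;d[:190]=0
print(im[205:245:2,300:350:2].sum(2)//3)
E
```

```text
t 10.28 local mm [-49.1  23.7 175. ]
F local [ 0.26 -0.04  0.14] gap 0.0006328751914829464 grip 0.13686267811863218
shift cm tool [-3.57 -0.1   0.  ] turn deg [-0.01  0.03  0.08]
[([329.8, 225.9], [327, 225, 7, 3, 13]), ([303.6, 244.4], [299, 235, 10, 19, 68]), ([293.8, 263.2], [290, 259, 9, 9, 65])]
[([303.5, 242.4], [299, 235, 10, 15, 54]), ([293.7, 263.3], [290, 259, 9, 10, 65])]
[[ 40  42  35  37  42  86  67  63  63  45  34  38  33  65  79  93 133 102
  103 103 109  80  45  36  28]
 [ 40  42  41  38  49  79 107 109 110  65  32  39  31  42  70 113 107 107
   74  47  31  29  41  66  97]
 [ 39  36  41  44  55 101 108 107 106 118  24  38  34  40  56  57  36  31
   35  55  49  48  67 143 139]
 [ 37  41  39  39  38  95 107 114  88  54  37  38  26  27  27  36  55  54
   51  40  40  39  36  73 108]
 [ 38  39  39  42  38  40  44  37  28  31  27  27  38  63  63  53  39  41
   53  40  39  34  32  46  90]
 [ 36  49  41  36  35  39  35  23  34  88 102  46  35  44  40  38  42  39
   52  37  25  28  29  82 110]
 [ 67  39  41  49  38  42  66 101 108 106 110 101  76  36  38  41  32  29
   42  29 
[... 686 characters left out ...]
35 128  86  68  64  76  90  80  73  98
  108 108 107 110 106 107 108]
 [ 63  72 107 122 133 134 123  86  68  53  38  32  62  66  66  67  64  79
  107 106 107 107 108 107 107]
 [ 74 124 136 103  79  72  67  63  69  64  59  60  67  70  63  68  67  63
   98 107 106 108 107 109 111]
 [ 66  70  54  44  40  68  67  66  64  64  67  69  67  70  71  66  68  57
   96 105 108 108 108 109 106]
 [ 55  73  75  51  65  65  64  63  66  68  70  67  66  67  55  51  43  43
   67 106 106 106 108 108 109]
 [ 56  67  72  65  67  65  63  66  67  64  64  55  51  45  44  45  39  44
   63  94 108 109 110 108 108]
 [ 68  47  68  69  66  67  69  64  49  48  43  41  46  41  45  41  41  40
   64  74 108 108 109 105 107]]
```

The rear arm's lower end has risen in the image (its box went from 19 to 15 px tall), so the catch is turning. I'll keep pushing.

```bash
python3 -m inch '[[-0.5,0,0,0,0,0,0],[-0.5,0,0,0,0,0,0],[-0.5,0,0,0,0,0,0],[0,0,0,0,0,0,0]]'|grep -E wrist
python3 -m inch '[[-0.5,0,0,0,0,0,0],[-0.5,0,0,0,0,0,0],[0,0,0,0,0,0,0]]'|grep -E wrist
python3 -m inch '[[-0.4,0,0,0,0,0,0],[-0.4,0,0,0,0,0,0],[0,0,0,0,0,0,0]]'|grep -E wrist
python3 - <<'E'
from h import *
to([-.05,-.012,.175]);red(bot.camera("scene")["img"])
E
```

```text
wrist_force: [0.5, 0.8, -0.5]
wrist_force: [0.8, 0.8, 0.3]
wrist_force: [-0.2, 0.6, 1.0]
t 11.17 local mm [-49.   -9.4 175. ]
F local [-0.44  0.43  1.05] gap 0.0004388160838413511 grip 0.3106591220421251
shift cm tool [-0.26 -0.1   0.  ] turn deg [-0.01  0.04  0.07]
[([325.8, 224.5], [323, 222, 7, 6, 30]), ([301.0, 231.0], [299, 228, 5, 8, 22]), ([293.8, 263.3], [290, 259, 9, 10, 66])]
```

```bash
python3 -m inch '[[-0.4,0,0,0,0,0,0],[0,0,0,0,0,0,0]]'|grep -E wrist
python3 -m inch '[[-0.4,0,0,0,0,0,0],[0,0,0,0,0,0,0]]'|grep -E wrist
python3 -m inch '[[-0.3,0,0,0,0,0,0],[0,0,0,0,0,0,0]]'|grep -E wrist
python3 - <<'E'
from h import *
to([-.05,-.012,.175]);im=bot.camera("scene")["img"];red(im);cv2.imwrite("pics/d2.png",im[:,:,::-1])
c=bot.camera("scene")
for a in (0,.5,.9,1.1,1.25,1.4):
    l=.6-a;P=toW(q,[[-.061,.055*np.sin(l),.184+.055*np.cos(l)],[-.039,.055*np.sin(l),.184+.055*np.cos(l)],[-.05,0,.184]]);print(a,np.round(proj(c,P),1).tolist())
E
```

```text
wrist_force: [0.4, 0.3, -0.0]
wrist_force: [0.1, 1.7, 0.6]
wrist_force: [2.2, 7.3, 2.2]
t 11.72 local mm [-48.8 -17.9 175.4]
F local [-0.8   7.62  2.16] gap 0.0004735430732761427 grip 3.6025231587700546
shift cm tool [ 0.59 -0.12  0.05] turn deg [ 0.04 -0.22  0.08]
[([325.2, 223.3], [322, 220, 8, 8, 47]), ([300.2, 230.3], [299, 225, 4, 12, 36]), ([293.8, 263.3], [290, 259, 9, 10, 66])]
0 [[335.0, 225.9], [327.8, 228.2], [326.9, 227.7]]
0.5 [[331.7, 217.2], [324.6, 219.4], [326.9, 227.7]]
0.9 [[328.9, 211.9], [321.8, 214.1], [326.9, 227.7]]
1.1 [[327.5, 210.2], [320.5, 212.3], [326.9, 227.7]]
1.25 [[326.6, 209.3], [319.6, 211.4], [326.9, 227.7]]
1.4 [[325.8, 208.9], [318.8, 211.0], [326.9, 227.7]]
```

The force rose to 7.6 N at the end of travel, so the catch has reached its stop. I'll back off, rise and check the catch numerically. I'll open the fingers on the way to the lever.

```bash
python3 -m inch '[[1,0,0,0,0,0,0],[1,0,0,0,0,0,0],[0,0,-3,0,0,0,0],[0,0,-3,0,0,0,0],[0,0,-3,0,0,0,0],[0,0,-3,0,0,0,5],[0,0,-3,0,0,0,5],[0,0,-3,0,0,0,5],[0,0,0,0,0,0,5],[0,0,0,0,0,0,5]]'
python3 - <<'E'
from h import *
to([.0952,.088,.36]);c=bot.camera("scene");im=c["img"];red(im);red(bot.camera("top")["img"])
cv2.imwrite("pics/d3.png",im[:,:,::-1]);m=im[203:235,312:338];print(np.array2string((m[...,0].astype(int)-m[...,2])[::1],max_line_width=200))
E
```

```text
time: 12.65
tcp_pos: [0.489, -0.0346, 0.3565]
tcp_rot: [0.002, 0.833, 0.553, 0.001]
wrist_force: [-0.4, 0.1, -0.5]
finger_gap: 0.0293
grasp_force: 0.0
t 12.65 local mm [-48.2   0.7 356.5]
F local [-0.36 -0.09 -0.47] gap 0.029256392576310013 grip 0.0
shift cm tool [ 8.7  14.35 -0.3 ] turn deg [0.21 0.02 0.1 ]
[([324.1, 218.5], [320, 210, 10, 18, 112]), ([300.2, 230.3], [299, 225, 4, 12, 37]), ([293.7, 263.4], [290, 259, 9, 10, 66])]
[]
[[-163 -170 -163 -169 -171 -152 -136 -137 -149 -167 -161 -164 -170 -146 -138 -139 -149 -159 -169 -160 -164 -163 -168 -157 -135  -70]
 [-165 -167 -170 -165 -172 -170 -163 -120 -125 -151 -165 -145 -139 -150 -168 -162 -170 -172 -171 -162 -165 -166 -161 -171 -159 -155]
 [-168 -170 -165 -171 -170 -162 -164 -149 -138 -119 -105 -107 -129 -166 -167 -165 -161 -163 -159 -162 -165 -165 -166 -166 -165 -162]
 [-160 -167 -169 -166 -169 -167 -167 -167 -162 -115 -116 -135 -146 -168 -168 -161 -169 -163 -164 -161 -162 -170 -163 -166 -161 -168]
 [-170 -171 -167 -166 -173 -168 -162 -163 -147 -141 -149 -124 -134 -169 -170 -164 -164 -169 -164 -159 -168 -171 -159 -164 -165 -1
[... 2895 characters left out ...]
-80 -112 -109 -117 -136 -156 -169]
 [ -66  -41  -27  -18  -18  -13  -12  -11  -11   -5   -4  -20  -34  -51  -66  -81  -83  -87  -94  -89  -87 -123 -148 -170 -172 -162]
 [ -20  -17  -13  -13  -14  -11   -5   -4   -6   -7   -7  -45  -75  -86  -90  -90  -91  -87  -89  -86  -86 -110 -154 -170 -166 -167]
 [ -13  -13   -7   -3   -3  -19  -16   -3   -8   -5   -7  -47  -80  -86  -89  -88  -86  -92  -91  -90  -92 -102 -143 -168 -171 -166]
 [  -3  -11  -25  -38  -59  -75  -60  -20  -11   -8   -7  -47  -83  -90  -90  -88  -89  -95  -86  -90  -87  -86 -108 -148 -166 -170]
 [ -54  -75  -81  -84  -88  -89  -87  -43   -6  -25  -40  -70  -86  -88  -92  -90  -92  -87  -91  -89  -90  -85  -92 -141 -170 -166]]
```

The tab's tip edge is now at about (319,211.5) to (325.5,209.5). The prediction for the 1.4 rad stop is (318.8,211) to (325.8,208.9), so the catch is fully over. Image and contact evidence together put the true tip about 34 mm above the reported TCP. With that correction I'll go to the lever handle.

```bash
python3 -m inch '[[2.2,3.6,0,0,0,0,5],[2.2,3.6,0,0,0,0,5],[2.2,3.6,0,0,0,0,5],[1.9,3.7,0,0,0,0,5],[0,0,0,0,0,0,5],[0,0,0,0,0,0,5]]' | grep -E pos\|wrist
python3 -m inch '[[0,0,2,0,0,0,5],[0,0,2,0,0,0,5],[0,0,1.5,0,0,0,5],[0,0,1,0,0,0,5],[0,0,0,0,0,0,5]]' | grep -E pos\|wrist\|gap
python3 -c "
from h import *
to([.097,.085,.216])"
```

```text
tcp_pos: [0.6541, -0.0124, 0.3483]
wrist_force: [-0.4, -0.1, -0.2]
tcp_pos: [0.6508, -0.0124, 0.2879]
wrist_force: [-0.7, 0.8, 0.2]
finger_gap: 0.0501
t 13.67 local mm [ 92.2  84.  287.9]
F local [-0.93  0.42  0.17] gap 0.05010844960054256 grip 0.0
shift cm tool [0.1  0.51 7.19] turn deg [-0.25  0.06  0.08]
```

```bash
python3 -m inch '[[0,0.5,1,0,0,0,5],[0,0,1,0,0,0,5],[0,0,1,0,0,0,5],[0,0,0,0,0,0,5]]' | grep -E pos\|wrist
python3 -m inch '[[0,0,1,0,0,0,5],[0,0,1,0,0,0,5],[0,0,0,0,0,0,5]]' | grep -E pos\|wrist
python3 -m inch '[[0,0,1,0,0,0,5],[0,0,1,0,0,0,5],[0,0,0,0,0,0,5]]' | grep -E pos\|wrist
python3 - <<'E'
from h import *
to([.097,.085,.216])
c=bot.camera("scene");a=cv2.resize(c["img"][200:290,250:370,::-1],None,fx=6.5,fy=6.5,interpolation=cv2.INTER_CUBIC);cv2.imwrite("pics/c4.png",a)
E
```

```text
tcp_pos: [0.6567, -0.0145, 0.2575]
wrist_force: [0.7, -0.2, -0.1]
tcp_pos: [0.6567, -0.0144, 0.2374]
wrist_force: [-0.4, 0.1, 0.1]
tcp_pos: [0.6566, -0.0144, 0.2173]
wrist_force: [-0.4, 0.1, -0.8]
t 14.5 local mm [ 98.3  84.5 217.3]
F local [-0.39 -0.09 -0.78] gap 0.049661963179895456 grip 0.0
shift cm tool [ 0.05 -0.13  0.13] turn deg [-0.22  0.05  0.09]
```

View pics/c4.png

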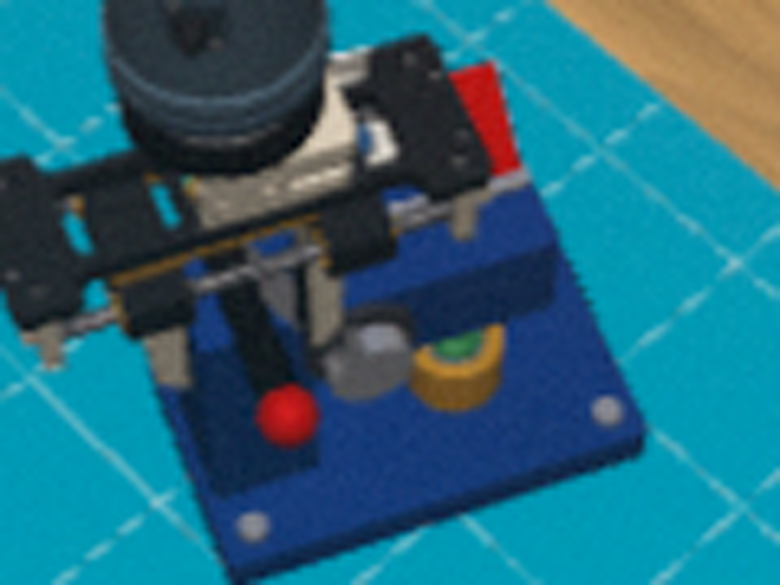

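The open fingers straddle the black bar: tips at (172,388) and (325,345), bar between them near (258,330). The catch tab at (490,120) is clearly over. I'll close on the bar.

```bash
python3 -m inch '[[0,0,0.1,0,0,0,1.5],[0,0,0,0,0,0,1.5],[0,0,0,0,0,0,1.5],[0,0,0,0,0,0,1.5],[0,0,0,0,0,0,1.5],[0,0,0,0,0,0,1.5],[0,0,0,0,0,0,1.5],[0,0,0,0,0,0,1.5]]' 12
python3 - <<'E'
from h import *
to([.0952,.085,.222]);c=bot.camera("scene");red(c["img"])
o=np.array([248,366])/6.5+[250,200]
for dz in(0,.02,.034,.045): print(dz,proj(c,np.array([.6567,-.0144,.2173+dz]))[0]-o)
x0,z0=.03,.14
for a in np.arange(0,1.01,.1): print(round(a,2),np.round([150*(np.sin(.45-a)-np.sin(.45)),150*(np.cos(.45-a)-np.cos(.45))],1))
E
```

```text
time: 15.22
tcp_pos: [0.6546, -0.0132, 0.2191]
tcp_rot: [-0.003, 0.833, 0.554, -0.002]
wrist_force: [-9.5, 4.1, 2.8]
finger_gap: 0.0173
grasp_force: 12.0
t 15.22 local mm [ 96.1  84.8 219.1]
F local [-10.29   0.07   2.84] gap 0.01730933145564484 grip 11.998200416564941
shift cm tool [ 0.02 -0.09 -0.29] turn deg [-0.37  0.04  0.13]
[([324.9, 217.3], [320, 210, 10, 17, 75]), ([293.4, 263.5], [289, 259, 9, 10, 66])]
0 [0.018279   3.96146524]
0.02 [-0.29448859  0.18512343]
0.034 [-0.51846969 -2.52146032]
0.045 [-0.69745529 -4.68566924]
0.0 [0. 0.]
0.1 [-13.8   5.8]
0.2 [-28.1  10.3]
0.3 [-42.8  13.2]
0.4 [-57.7  14.7]
0.5 [-72.7  14.7]
0.6 [-87.7  13.2]
0.7 [-102.4   10.3]
0.8 [-116.7    5.8]
0.9 [-130.5    0. ]
1.0 [-143.6   -7.2]
```

The bar is gripped: gap 17.3 mm at 12 N. I'll pull along the arc to about 0.3 rad, then sample the force.

```bash
cat >> h.py <<'E'
def F(n=5):
    f=[];p=[]
    for _ in range(n): bot.camera("scene");s=bot.state();f.append(s["wrist_force"]);p.append(s["tcp_pos"])
    c,sn=np.cos(q[2]),np.sin(q[2]);f=np.mean(f,0);p=np.mean(p,0)-[q[0],q[1],0];x=1e3*(c*p[0]+sn*p[1]);z=1e3*p[2]
    fx=c*f[0]+sn*f[1]; a=.45-np.arcsin((x-96.1+65.2)/150)
    print("a",round(a,3),"x",round(x,1),"z",round(z,1),"ideal z",round(219.1+150*(np.cos(.45-a)-np.cos(.45)),1),"Fx",round(fx,2),"Fz",round(f[2],2),"Ft",round(fx*np.cos(.45-a)-f[2]*np.sin(.45-a),2),"t",round(s["time"],1),"gap",round(s["finger_gap"],4))
E
python3 -m inch '[[0,-0.5,-0.1,0,0,0,1.5],[0,-0.6,-0.2,0,0,0,1.5],[0,-0.6,-0.3,0,0,0,1.5],[0,0,0,0,0,0,1.5]]'|grep wrist; python3 -c "
from h import *
F()"
python3 -m inch '[[0,-0.7,-0.25,0,0,0,1.5],[0,-0.7,-0.2,0,0,0,1.5],[0,-0.7,-0.15,0,0,0,1.5],[0,-0.7,-0.15,0,0,0,1.5],[0,0,0,0,0,0,1.5]]'|grep wrist; python3 -c "
from h import *
F()"
```

```text
wrist_force: [2.5, 0.2, -0.6]
a 0.096 x 82.9 z 225.7 ideal z 224.7 Fx 2.46 Fz 1.97 Ft 1.63 t 15.8 gap 0.0173
wrist_force: [4.2, -0.6, 4.8]
a 0.289 x 54.9 z 233.6 ideal z 232.1 Fx 3.98 Fz 6.64 Ft 2.86 t 16.5 gap 0.0174
```

```bash
python3 -m inch '[[0,-0.4,-0.15,0,0,0,1.5],[0,-0.4,-0.1,0,0,0,1.5],[0,0,0,0,0,0,1.5]]'|grep wrist; python3 -c "
from h import *
F()"
python3 -m inch '[[0,-0.4,-0.1,0,0,0,1.5],[0,-0.4,-0.05,0,0,0,1.5],[0,0,0,0,0,0,1.5]]'|grep wrist; python3 -c "
from h import *
F()"
python3 -m inch '[[0,-0.4,0,0,0,0,1.5],[0,-0.4,0,0,0,0,1.5],[0,0,0,0,0,0,1.5]]'|grep wrist; python3 -c "
from h import *
F()"
```

```text
wrist_force: [3.9, 0.4, 4.6]
a 0.346 x 46.5 z 235.2 ideal z 233.2 Fx 3.53 Fz 4.84 Ft 3.01 t 17.0 gap 0.0175
wrist_force: [4.2, 0.9, 3.1]
a 0.4 x 38.5 z 236.4 ideal z 233.8 Fx 3.52 Fz 3.33 Ft 3.35 t 17.5 gap 0.0177
wrist_force: [3.9, 1.5, 2.9]
a 0.452 x 30.6 z 236.5 ideal z 234.0 Fx 3.75 Fz 3.27 Ft 3.76 t 18.0 gap 0.0176
```

```bash
python3 -m inch '[[0,-0.4,0,0,0,0,1.5],[0,-0.4,0.05,0,0,0,1.5],[0,0,0,0,0,0,1.5]]'|grep wrist; python3 -c "
from h import *
F()"
python3 -m inch '[[0,-0.4,0.05,0,0,0,1.5],[0,0,0,0,0,0,1.5]]'|grep wrist; python3 -c "
from h import *
F()"
python3 -m inch '[[0,-0.4,0.05,0,0,0,1.5],[0,0,0,0,0,0,1.5]]'|grep wrist; python3 -c "
from h import *
F()"
```

```text
wrist_force: [3.5, 0.2, 3.6]
a 0.505 x 22.6 z 236.1 ideal z 233.8 Fx 3.13 Fz 3.63 Ft 3.32 t 18.5 gap 0.0175
wrist_force: [4.2, 0.7, 3.4]
a 0.532 x 18.6 z 235.7 ideal z 233.5 Fx 3.39 Fz 4.18 Ft 3.72 t 18.9 gap 0.0177
wrist_force: [2.6, 0.7, 4.7]
a 0.559 x 14.5 z 235.1 ideal z 233.1 Fx 3.17 Fz 4.2 Ft 3.6 t 19.4 gap 0.0175
```

```bash
for k in 1; do python3 -m inch '[[0,-0.4,0.05,0,0,0,1.5],[0,0,0,0,0,0,1.5]]'|grep wrist; done; python3 -c "
from h import *
F(6)"
python3 -m inch '[[0,-0.4,0.07,0,0,0,1.5],[0,0,0,0,0,0,1.5]]'|grep wrist; python3 -c "
from h import *
F(6)"
python3 -m inch '[[0,-0.4,0.07,0,0,0,1.5],[0,0,0,0,0,0,1.5]]'|grep wrist; python3 -c "
from h import *
F(6)"
```

```text
wrist_force: [3.9, 0.5, 4.2]
a 0.587 x 10.5 z 234.4 ideal z 232.6 Fx 2.97 Fz 3.66 Ft 3.44 t 19.8 gap 0.0177
wrist_force: [4.3, 0.2, 3.4]
a 0.613 x 6.5 z 233.8 ideal z 232.0 Fx 3.79 Fz 3.25 Ft 4.26 t 20.3 gap 0.018
wrist_force: [5.8, -0.4, 2.6]
a 0.639 x 2.7 z 233.2 ideal z 231.4 Fx 4.17 Fz 2.81 Ft 4.62 t 20.8 gap 0.0173
```

The tangential force starts to rise near 0.59–0.60 rad, which looks like pad contact. I'll continue towards about +2.6 N.

```bash
python3 -m inch '[[0,-0.4,0.09,0,0,0,1.5],[0,0,0,0,0,0,1.5]]'|grep wrist; python3 -c "
from h import *
F(6)"
python3 -m inch '[[0,-0.4,0.1,0,0,0,1.5],[0,0,0,0,0,0,1.5]]'|grep wrist; python3 -c "
from h import *
F(8)"
```

```text
wrist_force: [4.3, -0.1, 3.4]
a 0.666 x -1.3 z 232.4 ideal z 230.5 Fx 4.87 Fz 3.67 Ft 5.55 t 21.2 gap 0.0177
wrist_force: [5.5, -0.7, 3.0]
a 0.693 x -5.2 z 231.5 ideal z 229.6 Fx 5.16 Fz 4.22 Ft 6.03 t 21.8 gap 0.0173
```

The slope of 1.5 N per 10 mm matches the pad spring, and the squeeze is now about 4 mm. I'll go 3–4 mm further and settle.

```bash
python3 -m inch '[[0,-0.35,0.1,0,0,0,1.5],[0,0,0,0,0,0,1.5],[0,0,0,0,0,0,1.5],[0,0,0,0,0,0,1.5],[0,0,0,0,0,0,1.5]]'|grep wrist; python3 -c "
from h import *
F(10);red(bot.camera('scene')['img'])"
```

```text
wrist_force: [5.6, -1.9, 3.9]
a 0.714 x -8.3 z 230.7 ideal z 228.8 Fx 5.89 Fz 4.55 Ft 6.87 t 22.7 gap 0.0175
[([326.3, 223.2], [325, 222, 3, 3, 6]), ([331.3, 249.4], [327, 245, 9, 10, 64])]
```

Run:
```python
from h import *
c=bot.camera("scene")
for a in(.65,.7,.75): print(a,proj(c,toW(q,[[.03+.15*np.sin(.45-a),.133,.14+.15*np.cos(.45-a)]])))
print(bot.finish_job())
```

```text
0.65 [[329.00310621 250.19669031]]
0.7 [[331.59351714 249.69831896]]
0.75 [[334.13196296 249.28685049]]
the job is handed in; nothing more can be done
None
```

I handed the job in with the catch flipped fully over and the gripper still holding the lever at about 0.70 rad; pull on the handle puts the pad on the pendant at an estimated 10–12 N, roughly half squeezed. I didn't get the judge's verdict back, nor re-check the pendant's place or the bystanders with the camera at the end.

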